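Turn the row of stripped hub parts round for reassembly

TASK

The four hub parts stand in the wooden strip rack in the order they came off, the first off at the red end. Set them over, one by one, into the grey assembly rack in the reverse order, so that the last part off stands in the place at that rack's red end and the first off in the place farthest from it. Put each down in the middle of its place, on the white dot, the same side up as it stands now, without dropping it, and let go of it.

Things in the scene. Friction and masses are not known exactly. Their poses are not given: they have to be found in the camera images.
- bolt_mid (a point): centre (35 mm above its foot) of the yellowish machine bolt, which stands upright on its hexagonal head: 70 mm tall, head 24 mm across flats and 10 mm high, above it a threaded 16 mm shank; z along the shank, up; about 0.16 kg
- bearing_mid (a point): centre (7.5 mm above its underside) of the bright steel ball bearing lying flat: a ring of 52 mm outside diameter, 15 mm high, with a 30 mm hole; z is its axis, up; about 0.2 kg
- rusty_nut_mid (a point): centre (12 mm above its underside) of the brown rusty hexagon nut lying flat: 30 mm across flats along its x, 34 mm across corners along its y, 24 mm high; z up; about 0.11 kg
- bright_nut_mid (a point): centre (9.5 mm above its underside) of the bright, whitish hexagon nut lying flat: 24 mm across flats along its x, 27 mm across corners along its y, 19 mm high; z up; about 0.07 kg
- pad_blue: blue square pad, 60 x 60 x 3 mm, fixed on the strip rack; origin at the centre of its underside. The bolt starts on it. Which of the rack's four places it occupies changes from start to start
- pad_green: green square pad, 60 x 60 x 3 mm, fixed on the strip rack; origin at the centre of its underside. The bearing starts on it. Which of the rack's four places it occupies changes from start to start
- pad_yellow: yellow square pad, 60 x 60 x 3 mm, fixed on the strip rack; origin at the centre of its underside. The rusty nut starts on it. Which of the rack's four places it occupies changes from start to start
- pad_black: black square pad, 60 x 60 x 3 mm, fixed on the strip rack; origin at the centre of its underside. The bright nut starts on it. Which of the rack's four places it occupies changes from start to start
- strip_rack: wooden strip rack, fixed, 80 (x) x 300 mm (y); origin under its centre on the table, z up, top face at z = 22 mm. Red end block (32 mm high) at +y, to the left. Four places, from the red end at x = 0, y = +112.5, +37.5, -37.5, -112.5 mm; on each a 3 mm pad with a part within 6 mm of its middle; between them ribs 6 mm high, 4 wide; long sides open. Nearer or farther than the other rack
- assembly_rack: grey assembly rack, empty at the start, fixed, 80 (x) x 300 mm (y); origin under its centre on the table, z up, top face at z = 22 mm. Red end block (32 mm high) at +y, to the left. Four places, from the red end at x = 0, y = +112.5, +37.5, -37.5, -112.5 mm; each with a flat white 24 mm dot; between them ribs 6 mm high, 4 wide; long sides open. Nearer or farther than the other rack
There are look-alikes about, which are no part of the job. What is shaped like the part that bears bearing_mid but yellow is not meant.

How it is judged:
By the outcome, as a careful person would: the job done as asked, in the order asked, and still so for the second after the job is handed in, with the robot touching nothing.
It also fails if it takes over 96 s, if anything falls off the work surface, if the arm or the gripper's body presses on something with over 40 N, if the wrist force passes 120 N, or if a joint passes its speed limit or range.

ROBOT

A 6-joint arm with a two-finger parallel gripper is mounted at the origin on a cart in front of the work surface, level with it; the furniture and walls round the work are solid. World frame = base frame: x ahead of the robot, y to its left, z up, the work surface at z = 0. Lengths are in m, angles in degrees, forces in N, time in s.
With the tool pointing down it reaches from about 0.25 to 0.8 m from the base axis. Payload 3.9 kg.
Tool frame: the origin (TCP) lies between the finger pads; the fingertips stand 11 mm ahead of it and the grasp point (between the pads) lies 8 mm behind it; z points along the fingers, y is the line along which they close (so a half turn about z gives the same grasp; the last joint's range is limited). The gripper opens to 85 mm and grips with 20 to 120 N. Pads are 22 mm wide; open, the fingers measure 114 mm over their backs; the gripper's body (76 mm by 85 mm) begins 54 mm behind the grasp point. The pads swing forward as they close: fully open they stand 13 mm farther back than shut.
Start: joints at [-71.391, 14.897, -7.913, 67.191, 0, 90], TCP at [0.168, -0.498, 0.242] pointing down, gripper open.
Joint ranges: [-159.42, 159.42], [-47.68, 98.78], [-73.54, 78.23], [-108.79, 121.32], [-90, 84.71], [-180, 180]. Speed limits (degrees/s): [147.25, 147.25, 180, 180, 180, 180].

INTERFACE

Orientations are given as [roll, pitch, yaw] about the fixed x, y, z axes, in that order (R = Rz(yaw) Ry(pitch) Rx(roll)).
In Python, from workcell import get_state, camera, hand_in gives the robot as it stands. The module is installed in compiled form; this text tells all that it offers.
- The arm moves only by the tool jog_arm, never from a script. Its argument "motion" is a list of rows, each a list of 3 entries, a list of its own where there are three numbers: the closure, from 0 (fully open) to 1 (shut), then the shift along the tool's x, y, z in m, then the turn, a rotation vector about the tool's x, y, z in degrees. A call has exactly 5 rows; each row is the pose to reach, as a shift and turn from the pose commanded when the call began, along the tool's axes at that moment; what a row does not reach only later rows make up. A row lasts 1/8 s, in which the tool goes at most 62.5 mm and 10.7 degrees, less where a joint would pass 70% of its speed; a pose out of reach is approached as far as the arm can. A call with a gripper value outside its range is refused whole. The fingers move at their own pace and stop on an object; "force" is the grip in N (left out, the last holds). Time passes only in rows, so rows that repeat a pose let the fingers close, or fill a call up. It gives the time, the measured TCP pose, the force, the opening and the grip force at its end, in the units of the state.
- get_state(): the state, without advancing time (a new reading comes with each control period).
- camera(name): name is "side" or "top" or "wrist"; returns a dict with "pixels" (400x640x3 uint8, red, green, blue), "range_z" (400x640 float32, m along the optical axis (not along the pixel's ray), 0 where there is no reading), "camera_matrix" (3x3 intrinsics, pixels), "dist_coeffs" ([k1, k2, p1, p2, k3] as OpenCV has them; the pictures are not rectified), "rvec" (rotation vector, rad) and "tvec" (3), from world to camera coordinates, as OpenCV has them. Camera axes: x right, y down, z forward; pixel columns grow to the right and rows downward; lengths in m; the calibration is good to about 2 mm. A picture is of the moment at which its call begins.
- hand_in(): hands the job in; it is judged then, once.
The state is a dict: "time_s": time; "joint_positions": joint angles; "qvel": joint speeds; "effort": joint torques, N m; "tool_pos": TCP position; "tool_rot": TCP orientation; "force": force on the tool from outside, world axes, zero at the start; "moment": the same for the moment, N m; "opening": finger opening in m; "grasp_force": force on a finger pad.
Only numpy, scipy, OpenCV 4.12 (cv2) and the standard library are available. Lean on these libraries where they do the work, as an engineer would, in place of code of your own. Each camera call takes 0.05 s, during which the arm holds its last target. There are 200 camera calls.

## Working session

There is one attempt and no reset: what is moved stays moved. The work goes in short steps, Python scripts to look and compute and a tool call to move; the robot and the scene stay as the last step left them, time stands still between calls to the robot, and variables do not carry over. Pictures are saved under pics/ and viewed, at most 14 in all, crops included, and the job is handed in when it is done.

Besides the shell and the picture viewer there is one more tool, called after "Emit:" in YAML: its name, and indented under it one key for each argument. jog_arm: Moves the arm, as the interface text tells. Its arguments: {"type":"object","properties":{"motion":{"type":"array"},"force":{"type":"number"}},"required":["motion"]}

```bash
mkdir -p pics; cat > h.py <<'E'
import numpy as np, cv2
from scipy.spatial.transform import Rotation as R
from workcell import get_state, camera, hand_in
def cloud(c):
    K,d=np.array(c['camera_matrix']),np.array(c['dist_coeffs'])
    v,u=np.mgrid[:400,:640]
    n=cv2.undistortPoints(np.stack([u,v],-1).reshape(-1,1,2).astype(float),K,d).reshape(400,640,2)
    z=c['range_z'][...,None]
    P=np.concatenate([n*z,z],-1)
    M=cv2.Rodrigues(np.array(c['rvec'],float))[0]
    W=(P-np.array(c['tvec'],float).ravel())@M
    W[c['range_z']==0]=np.nan
    return W
def save(c,n): cv2.imwrite('pics/'+n+'.png',c['pixels'][...,::-1])
E
python3 - <<'E'
from h import *
for n in['top','side']:
    c=camera(n); save(c,n); W=cloud(c); np.savez(n+'.npz',W=W,p=c['pixels'])
    print(n,-cv2.Rodrigues(np.array(c['rvec'],float))[0].T@np.array(c['tvec']).ravel())
print(get_state())
E
```

```text
top [ 0.38703001 -0.25651643  1.05932191]
side [0.23500486 0.35544226 0.61904885]
{'time_s': 0.1, 'joint_positions': array([-7.13915468e+01,  1.49324506e+01, -7.97624564e+00,  6.71894430e+01,
       -1.25035486e-03,  9.00002755e+01]), 'qvel': array([ 0.11634509,  0.02250644,  0.20292893, -0.04392151, -0.03542125,
       -0.03137838]), 'effort': array([ 3.41850136e-04, -4.06508946e+01,  2.54528081e+01,  1.00662082e-02,
        3.34409663e-05,  8.19944177e-06]), 'tool_pos': array([ 0.16733947, -0.49701775,  0.24155771]), 'tool_rot': array([-1.79901861e+02,  1.25082497e-03,  1.86081798e+01]), 'force': array([0.11058713, 0.34567747, 0.2272114 ]), 'moment': array([0.00223574, 0.02266637, 0.01402136]), 'grasp_force': 0.0, 'opening': 0.0853476305827365}
```

View pics/top.png

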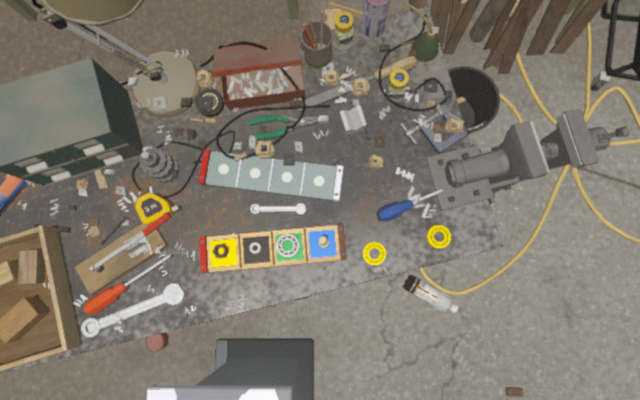

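View pics/side.png

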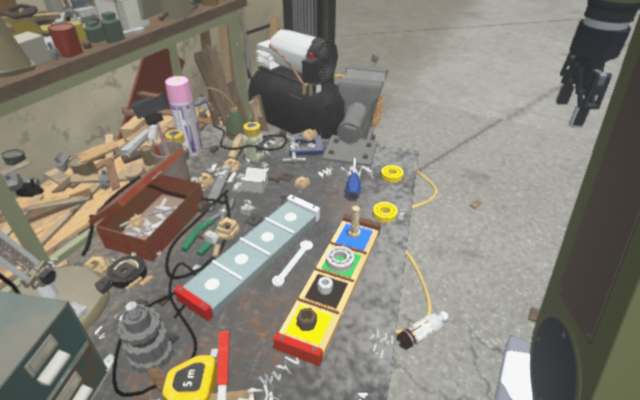

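The top view shows the wooden rack with red end at (203,253), then the rusty nut (222,250), bright nut (255,248), bearing (288,245) and bolt (322,242). The grey rack is farther off, with its red end at (205,167) and dots at (223,170), (255,173), (287,177) and (319,181). The side view confirms the order. The target order from the grey rack's red end is therefore bolt, bearing, bright nut, rusty nut.

```bash
python3 - <<'E'
from h import *
D={n:np.load(n+'.npz') for n in['top','side']}
W,p=D['top']['W'],D['top']['p']; Ws,ps=D['side']['W'],D['side']['p']
def pr(t,w): print(t,np.round(w*1000,1))
for t,(u,v) in dict(table=(350,220),rackW=(240,268),dot0=(223,170),dot1=(255,173),dot2=(287,177),dot3=(319,181),rn=(222,250),bn=(255,248),be=(288,245),bo=(322,242)).items(): pr(t,W[v,u])
# dots: white comps in grey rack
g=p.astype(int).min(-1); 
rk=np.zeros(g.shape,np.uint8); cv2.fillPoly(rk,[np.array([[210,155],[335,172],[332,195],[210,182]])],1)
print([int(p[v,u].min()) for u,v in((223,170),(255,173),(240,160),(300,180))])
hs={n:cv2.cvtColor(D[n]['p'],cv2.COLOR_RGB2HSV) for n in D}
def pads(n,W):
    h=hs[n]; H,S,V=h[...,0],h[...,1],h[...,2]
    for c,(a,b) in dict(blue=(100,115),green=(50,85),yel=(22,32)).items():
        m=((H>a)&(H<b)&(S>120)&(V>80)&(abs(W[...,2]-.025)<.006)&(W[...,0]>.2)).astype(np.uint8)
        k,l,s,ce=cv2.connectedComponentsWithStats(m)
        i=1+s[1:,4].argmax(); mm=l==i
        q=W[mm][:,:2].astype(np.float32); r=cv2.minAreaRect(q*1000); print(n,c,s[i,4],np.round(r[0],1),np.round(r[1],1),round(r[2],1),'z',np.round(np.median(W[mm][:,2])*1000,1))
pads('top',W);pads('side',Ws)
# rack tops, dots, parts by height
for n,W,p in(('top',W,p),('side',Ws,ps)):
    z=W[...,2]; m=((g if n=='top' else p.min(-1))>195)&(abs(z-.022)<.006)
    k,l,s,ce=cv2.connectedComponentsWithStats(m.astype(np.uint8))
    for i in range(1,k):
        if s[i,4]>25:
            q=W[l==i]; print(n,'white',s[i,4],np.round(ce[i]),np.round(q.mean(0)*1000,1),np.round(np.ptp(q,0)*1000))
    m=(z>.034)&(z<.12)&(W[...,0]>.2)&(W[...,0]<.7)&(abs(W[...,1]+.1)<.35)
    k,l,s,ce=cv2.connectedComponentsWithStats(m.astype(np.uint8))
    for i in range(1,k):
        if 15<s[i,4]<400:
            q=W[l==i]; r=cv2.minAreaRect((q[:,:2]*1000).astype(np.float32));print(n,'up',s[i,4],np.round(ce[i]),np.round(q.mean(0)*1000,1),'zmax',np.round(q[:,2].max()*1000),np.round(np.array(r[1])),round(r[2]),np.round(r[0]))
a=cv2.resize(D['top']['p'][140:280,195:350],None,fx=5,fy=4.2,interpolation=2); a=cv2.resize(D['top']['p'][145:280,195:350],None,fx=4.4,fy=4.4,interpolation=2)
cv2.imwrite('pics/crop.png',a[...,::-1])
E
```

```text
table [ 521.  -292.9   -1.4]
rackW [409.2 -43.1  19.6]
dot0 [636.1   3.6  21.2]
dot1 [627.9 -72.3  24.5]
dot2 [ 618.8 -146.7   21.7]
dot3 [ 608.7 -221.1   23.2]
rn [449.4  -2.1  25.4]
bn [453.9 -76.9  25.1]
be [ 460.7 -151.7   25.5]
bo [ 462.1 -230.4   95.5]
[211, 214, 201, 163]
top blue 465 [ 464.9 -228.3] [55.3 55.1] 5.4 z 24.7
top green 72 [ 436.9 -158.2] [21.3 56.2] 19.3 z 25.3
top yel 555 [444.2  -3.8] [61.8 63.3] 5.8 z 25.0
side blue 431 [ 465.9 -227.6] [57.2 59.7] 6.9 z 26.7
side green 96 [ 436.6 -152.9] [57.4 20.7] 81.3 z 26.7
side yel 805 [446.8  -6. ] [62.3 64.1] 5.3 z 25.7
top white 71 [223. 169.] [638.5   3.   22.2] [21. 21. 10.]
top white 78 [255. 173.] [629.7 -71.   21.8] [22. 21.  8.]
top white 78 [286. 176.] [ 619.9 -145.3   22. ] [22. 21.  9.]
top white 81 [319. 181.] [ 610.1 -220.1   22.2] [22. 21.  8.]
top up 80 [298. 147.] [ 682.  -173.7   52.5] zmax 58.0 [27. 17.] 7 [ 682. -173.]
top up 139 [288. 159.] [ 653.4 -152.2   49.7] zmax 55.0 [26. 28.] 2 [ 654. -152.]
top up 26 [146. 185.] [598.1 176.1  35.4] zmax 38.0 [12. 19.] 86 [598. 176.]
top up 282 [287. 245.] [ 45
[... 1046 characters left out ...]
7.] [ 579.9 -259.7   34.8] zmax 36.0 [13. 13.] 70 [ 581. -261.]
side up 280 [355. 221.] [ 469.1 -231.    62.4] zmax 98.0 [29. 65.] 25 [ 475. -251.]
side up 22 [375. 223.] [ 442.1 -274.8   35. ] zmax 36.0 [15. 11.] 16 [ 442. -275.]
side up 177 [325. 284.] [454.9 -78.2  42.4] zmax 49.0 [25. 24.] 31 [455. -80.]
side up 343 [306. 318.] [447.2   0.9  45.4] zmax 53.0 [33. 31.] 35 [449.  -1.]
side up 17 [313. 348.] [414.9  36.6  34.6] zmax 36.0 [14.  6.] 24 [416.  38.]
side up 40 [269. 392.] [434.  129.   42.9] zmax 48.0 [ 8. 28.] 78 [435. 129.]
side up 44 [254. 390.] [453.3 136.8  45. ] zmax 50.0 [20.  6.] 41 [452. 135.]
side up 17 [243. 399.] [457.9 154.2  47.9] zmax 50.0 [15.  3.] 28 [457. 153.]
```

View pics/crop.png

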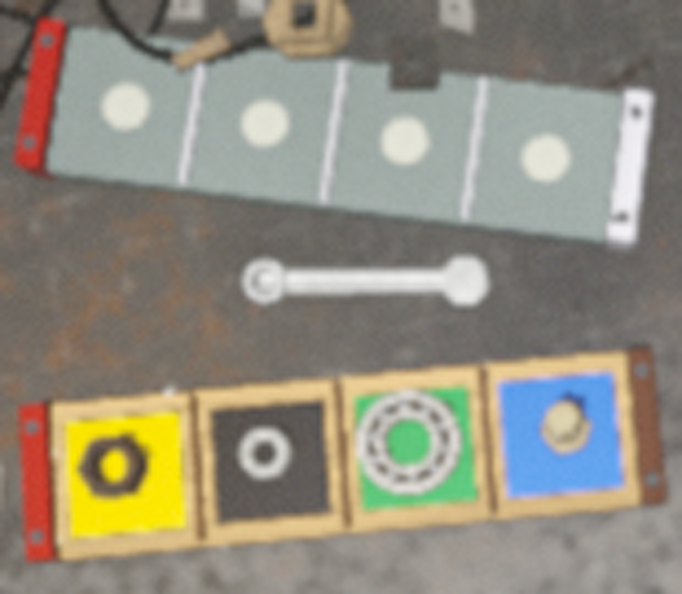

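The parts' heights and spacings agree with the sizes given. One surprise is a dark block about 50 mm tall overhanging the grey rack's far edge at place 3. I'll move over the strip rack so the wrist camera can show the nut orientations.

Emit:
jog_arm:
  motion:
    - [0,[0.05,-0.035,-0.002],[0,0,-10]]
    - [0,[0.1,-0.07,-0.004],[0,0,-20]]
    - [0,[0.15,-0.105,-0.008],[0,0,-30]]
    - [0,[0.2,-0.14,-0.012],[0,0,-40]]
    - [0,[0.25,-0.175,-0.018],[0,0,-50]]

```text
time_s: 0.72
tool_pos: [0.3492, -0.2501, 0.2601]
tool_rot: [-180.0, -0.0, 68.9]
force: [0.8, -0.2, -0.5]
opening: 0.0857
grasp_force: 0.0
```

```bash
cat >> h.py <<'E'
def go(x,y,z,yaw,a=None):
    s=a or get_state(); p=np.array(s['tool_pos']); r=R.from_euler('xyz',s['tool_rot'],degrees=True)
    t=R.from_euler('xyz',[180,0,yaw],degrees=True)
    sh=r.inv().apply(np.array([x,y,z])-p); rv=(r.inv()*t).as_rotvec(degrees=True)
    print('go',np.round(sh,4),np.round(rv,1),'rows',round(max(np.linalg.norm(sh)/.0625,np.linalg.norm(rv)/10.7),1))
E
python3 - <<'E'
from h import *
s=get_state();print(s['time_s'],s['tool_pos'],s['tool_rot'],s['joint_positions'])
go(.43,-.115,.26,95)
D=np.load('top.npz');W=D['W'];W=W[140:200,180:360].reshape(-1,3)
# height max grid beyond grey rack
a=np.radians(-7.25);o=np.array([625.5,-108.6]);q=(W[:,:2]*1000-o);X=q@[np.cos(a),np.sin(a)];Y=q@[-np.sin(a),np.cos(a)]
print('cols Y', list(range(-140,150,20)))
for x in range(-45,80,10):
    print(x,[ (lambda m: int(np.nanmax(W[m,2])*1000) if m.any() else -9)((abs(X-x-5)<5)&(abs(Y-y)<10)) for y in range(-140,150,20)])
a=cv2.resize(np.load('side.npz')['p'][170:330,170:400],None,fx=3.4,fy=3.4,interpolation=2);cv2.imwrite('pics/sc.png',a[...,::-1])
E
```

```text
0.725 [ 0.34918994 -0.25010637  0.26013754] [-1.79980263e+02 -6.57951603e-03  6.89132797e+01] [-3.56130533e+01  5.08296288e+00 -1.75754093e+01  6.73623840e+01
  1.41868409e-03  7.54736656e+01]
go [1.551e-01 2.680e-02 1.000e-04] [ -0.   -0.  -26.1] rows 2.5
cols Y [-140, -120, -100, -80, -60, -40, -20, 0, 20, 40, 60, 80, 100, 120, 140]
-45 [26, 24, 25, 29, 26, 25, 26, 29, 25, 27, 25, 26, 25, 26, 22]
-35 [32, 26, 25, 28, 25, 26, 26, 27, 25, 25, 24, 28, 26, 26, 33]
-25 [25, 26, 25, 29, 26, 25, 24, 30, 24, 25, 26, 31, 26, 25, 30]
-15 [34, 25, 26, 31, 25, 25, 26, 30, 24, 25, 26, 28, 24, 26, 29]
-5 [25, 25, 27, 29, 26, 26, 26, 31, 26, 25, 26, 30, 28, 26, 26]
5 [30, 24, 25, 28, 25, 27, 25, 29, 24, 26, 27, 61, 26, 26, 25]
15 [30, 27, 24, 29, 51, 52, 48, 29, 25, 25, 60, 62, 53, 26, 30]
25 [29, 26, 25, 29, 52, 53, 51, 64, 67, 58, 62, 58, 45, 44, 28]
35 [23, 23, 24, 26, 52, 55, 52, 70, 70, 59, 57, 23, 23, 38, 30]
45 [22, 3, 2, 2, 57, 52, 4, 74, 69, 65, 60, 3, 13, 33, 31]
55 [3, 3, 5, 4, 57, 3, 6, 75, 73, 66, 62, 7, 13, 3, 29]
65 [2, 2, 3, 3, 56, 52, 59, 67, 67, 61, 58, 7, 13, 3, 25]
75 [2, 7, 3, 5, 56, 55, 4, 3, 1, 3, 1, 2, 0, 0, -9]
```

View pics/sc.png

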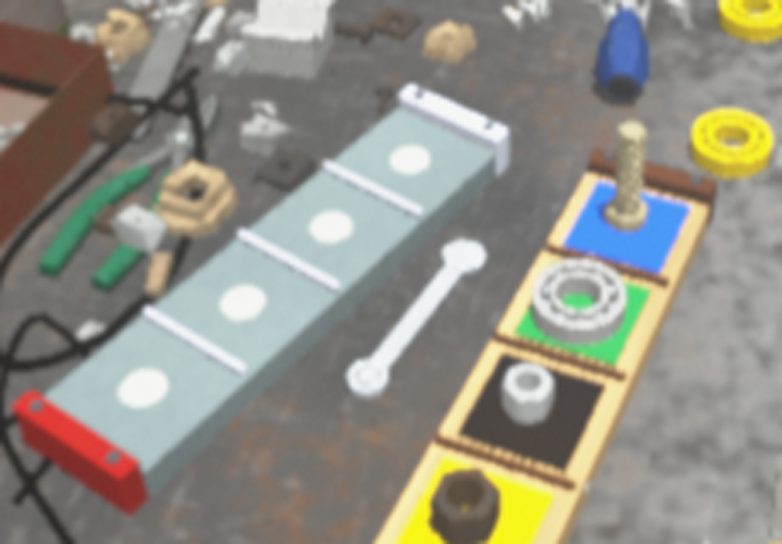

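The side crop shows the grey rack clear on top, with dots at (143,387), (242,302), (331,226) and (409,159). Loose clutter stands along its far edge: a wooden nut at (197,195) with a cable, and a dark block at (285,165). I'll compute the finger clearance for each place as a function of yaw, then look with the wrist camera over the parts.

Emit:
jog_arm:
  motion:
    - [0,[0.05,0.009,0],[0,0,-9]]
    - [0,[0.1,0.018,0],[0,0,-18]]
    - [0,[0.155,0.027,0],[0,0,-26]]
    - [0,[0.155,0.027,0],[0,0,-26]]
    - [0,[0.155,0.027,0],[0,0,-26]]

```text
time_s: 1.35
tool_pos: [0.4298, -0.1174, 0.2599]
tool_rot: [-179.9, 0.0, 94.6]
force: [0.4, -0.5, 0.2]
opening: 0.0855
grasp_force: 0.0
```

```bash
python3 - <<'E'
from h import *
W=np.load('top.npz')['W'][120:215,170:370].reshape(-1,3)*1000
W=W[(W[:,2]>36)&(W[:,2]<110)]
dots=dict(bolt=((639.7,2.5),8),bear=((630.2,-71.2),26),bn=((620.6,-145.5),12),rn=((610.9,-220.1),15))
for n,(d,h) in dots.items():
    out=[]
    for yaw in range(0,180,15):
        r=np.radians(yaw); c=np.array([np.sin(r),-np.cos(r)]);w=np.array([np.cos(r),np.sin(r)])
        q=W[:,:2]-d;a=abs(q@c);b=abs(q@w)
        g=np.hypot(np.maximum(a-(h+20),0),np.maximum(b-11,0))
        out.append((yaw,round(g.min())))
    print(n,out, 'nearest pt to part',np.round(np.hypot(*(W[:,:2]-d).T).min()))
c=camera('wrist');save(c,'w1');Wd=cloud(c);np.savez('w1.npz',W=Wd,p=c['pixels'])
print(get_state()['tool_pos'],get_state()['joint_positions'])
z=Wd[...,2];m=(z>.033)&(z<.11)&(Wd[...,0]>.42)&(Wd[...,0]<.5)
k,l,s,ce=cv2.connectedComponentsWithStats(m.astype(np.uint8))
for i in range(1,k):
    if s[i,4]>200:
        q=Wd[l==i]; t=q[q[:,2]>np.nanpercentile(q[:,2],95)-.004]
        r=cv2.minAreaRect((t[:,:2]*1000).astype(np.float32));print(s[i,4],np.round(ce[i]),'zmax',np.round(t[:,2].max()*1000),np.round(np.array(r[1]),1),round(r[2],1),np.round(r[0],1))
E
```

```text
bolt [(0, 4), (15, 0), (30, 0), (45, 0), (60, 0), (75, 0), (90, 0), (105, 0), (120, 5), (135, 12), (150, 14), (165, 7)] nearest pt to part 25.0
bear [(0, 8), (15, 4), (30, 0), (45, 0), (60, 0), (75, 0), (90, 0), (105, 0), (120, 0), (135, 0), (150, 0), (165, 0)] nearest pt to part 30.0
bn [(0, 9), (15, 4), (30, 0), (45, 0), (60, 0), (75, 0), (90, 0), (105, 0), (120, 0), (135, 0), (150, 4), (165, 7)] nearest pt to part 20.0
rn [(0, 8), (15, 10), (30, 13), (45, 12), (60, 18), (75, 27), (90, 29), (105, 23), (120, 21), (135, 12), (150, 7), (165, 9)] nearest pt to part 44.0
[ 0.42962148 -0.11793711  0.26000996] [-1.53301746e+01  6.69890758e+00 -1.57309520e+01  6.76286319e+01
 -2.90658968e-02  7.01284703e+01]
560 [351.  67.] zmax 51.0 [28.9 33.3] 6.8 [447.8  -2.8]
288 [349. 140.] zmax 46.0 [23.4 26.3] 7.3 [454.9 -80.1]
986 [347. 198.] zmax 43.0 [51.1 51.7] 32.5 [ 460.8 -152.1]
551 [348. 264.] zmax 96.0 [14.9 14.8] 3.8 [ 468.  -232.5]
```

View pics/w1.png

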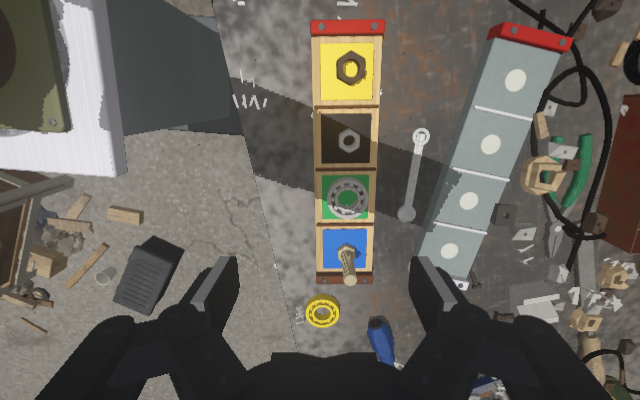

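The wrist view shows the four parts at (351,67), (349,140), (347,198) and (348,264), matching the earlier fixes. Both nuts have a flat normal at about 7° from x. The bolt goes first.

Emit:
jog_arm:
  motion:
    - [0,[-0.05,0.012,0.03],[0,0,0]]
    - [0,[-0.1,0.024,0.06],[0,0,0]]
    - [0,[-0.117,0.028,0.1],[0,0,0]]
    - [0,[-0.117,0.028,0.15],[0,0,0]]
    - [0,[-0.117,0.028,0.204],[0,0,0]]
  force: 40

```text
time_s: 2.02
tool_pos: [0.467, -0.2342, 0.0553]
tool_rot: [179.9, 0.1, 94.3]
force: [0.3, -0.8, -0.7]
opening: 0.0857
grasp_force: 0.0
```

Emit:
jog_arm:
  motion:
    - [0.5,[0,0,0],[0,0,0]]
    - [1,[0,0,0],[0,0,0]]
    - [1,[0,0,0],[0,0,0]]
    - [1,[0,0,0],[0,0,0]]
    - [1,[0,0,0],[0,0,0]]

```text
time_s: 2.65
tool_pos: [0.4692, -0.2326, 0.0584]
tool_rot: [179.8, 0.1, 94.6]
force: [-0.5, -0.8, 6.6]
opening: 0.0145
grasp_force: 38.8
```

Emit:
jog_arm:
  motion:
    - [1,[0,0,-0.015],[0,0,0]]
    - [1,[0,0,-0.05],[0,0,0]]
    - [1,[0,0,-0.1],[0,0,0]]
    - [1,[0,0,-0.11],[0,0,0]]
    - [1,[0,0,-0.11],[0,0,0]]

```text
time_s: 3.28
tool_pos: [0.468, -0.2319, 0.1672]
tool_rot: [179.9, 0.1, 94.6]
force: [0.1, 0.6, -2.0]
opening: 0.015
grasp_force: 39.1
```

```bash
python3 - <<'E'
from h import *
s=get_state();print(s['tool_pos'],s['opening'],s['force'])
go(.6397,.0025,.165,150)
W=np.load('w1.npz');p=W['p'];W=W['W']
m=(p.min(-1)>150)&(abs(W[...,2]-.022)<.008)&(W[...,0]>.58)&(W[...,0]<.66)
k,l,st,ce=cv2.connectedComponentsWithStats(m.astype(np.uint8))
for i in range(1,k):
    if st[i,4]>100: print(np.round(ce[i]),st[i,4],np.round(W[l==i].mean(0)*1000,1),np.round(np.ptp(W[l==i],0)*1000))
E
```

```text
[ 0.46801178 -0.23186849  0.16723931] 0.015035003123169084 [ 0.11891129  0.59356116 -2.03217908]
go [0.2198 0.19   0.0024] [  0.1   0.1 -55.4] rows 5.2
[515.  80.] 427 [640.1   1.4  22.1] [26. 26.  5.]
[488. 128.] 1054 [622.  -54.1  23. ] [65. 65. 11.]
[480. 174.] 218 [ 625.  -110.3   26.2] [71. 14.  9.]
[469. 201.] 316 [ 621.4 -148.4   22.4] [28. 29.  4.]
[459. 246.] 937 [ 624.2 -214.3   23. ] [73. 76. 10.]
```

Emit:
jog_arm:
  motion:
    - [1,[0.04,0.035,0],[0,0,-10]]
    - [1,[0.085,0.075,0],[0,0,-20]]
    - [1,[0.13,0.113,0],[0,0,-30]]
    - [1,[0.175,0.152,0.001],[0,0,-40]]
    - [1,[0.22,0.19,0.002],[0,0,-50]]

```text
time_s: 3.9
tool_pos: [0.6388, 0.0044, 0.1618]
tool_rot: [-179.9, -0.2, 144.9]
force: [0.8, -1.2, -1.5]
opening: 0.0149
grasp_force: 39.2
```

```bash
python3 - <<'E'
from h import *
s=get_state();print(s['tool_pos'],s['tool_rot'],s['opening'])
go(.6399,.002,.0555,150)
c=camera('wrist');save(c,'w2');Wd=cloud(c)
z=Wd[...,2];m=(z>.034)&(z<.11)
d=np.hypot(Wd[...,0]-.64,Wd[...,1]-.002);print('near',np.nanmin(d[m]))
E
```

```text
[0.63881618 0.00439912 0.16183178] [-1.79852143e+02 -1.78215486e-01  1.44943465e+02] 0.014912598975865044
go [-0.0026 -0.0011  0.1063] [-0.1 -0.2 -5.1] rows 1.7
near 0.02849954648175887
```

View pics/w2.png

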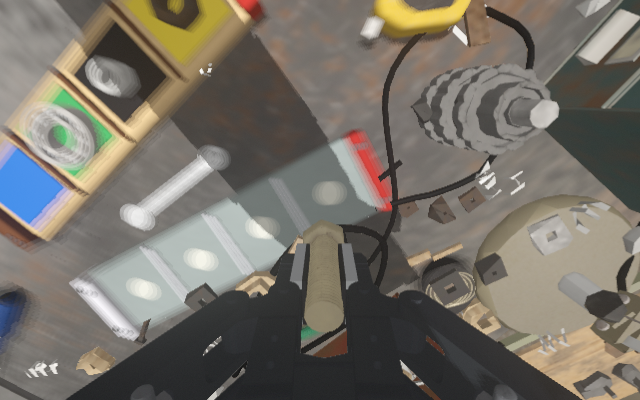

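The wrist view shows the bolt upright in the pads at (322,265) and the red-end dot at (328,192). I'll lower it.

Emit:
jog_arm:
  motion:
    - [1,[-0.0015,0,0.015],[0,0,-5]]
    - [1,[-0.0015,0,0.05],[0,0,-5]]
    - [1,[-0.0015,0,0.085],[0,0,-5]]
    - [1,[-0.0015,0,0.1],[0,0,-5]]
    - [1,[-0.0015,0,0.1],[0,0,-5]]

```text
time_s: 4.58
tool_pos: [0.6387, 0.0018, 0.0623]
tool_rot: [-179.9, -0.2, 149.6]
force: [-0.7, -0.8, -1.2]
opening: 0.015
grasp_force: 39.4
```

```bash
python3 - <<'E'
from h import *
s=get_state();print(s['tool_pos'],s['tool_rot'],s['opening'],s['force'])
go(.6399,.002,.0555,150)
E
```

```text
[0.63870651 0.00175025 0.06228939] [-179.86865242   -0.22230035  149.58826168] 0.015049944580354045 [-0.69455761 -0.83492471 -1.19579027]
go [-0.0009  0.0008  0.0068] [-0.1 -0.2 -0.4] rows 0.1
```

Emit:
jog_arm:
  motion:
    - [1,[-0.001,0.0005,0.002],[0,0,0]]
    - [1,[-0.001,0.0005,0.004],[0,0,0]]
    - [1,[-0.001,0.0005,0.0055],[0,0,0]]
    - [1,[-0.001,0.0005,0.007],[0,0,0]]
    - [1,[-0.001,0.0005,0.007],[0,0,0]]

```text
time_s: 5.2
tool_pos: [0.6416, 0.0018, 0.0573]
tool_rot: [-180.0, -0.0, 149.6]
force: [-0.4, -0.1, -1.8]
opening: 0.0148
grasp_force: 39.4
```

Emit:
jog_arm:
  motion:
    - [1,[0,0,0.0007],[0,0,0]]
    - [1,[0,0,0.0014],[0,0,0]]
    - [1,[0,0,0.002],[0,0,0]]
    - [1,[0,0,0.002],[0,0,0]]
    - [1,[0,0,0.002],[0,0,0]]

```text
time_s: 5.82
tool_pos: [0.6416, 0.0018, 0.0555]
tool_rot: [180.0, 0.0, 149.6]
force: [-0.2, -0.1, 0.8]
opening: 0.0152
grasp_force: 39.6
```

```bash
python3 - <<'E'
from h import *
for i in range(2):
    c=camera('side');s=get_state();print(s['tool_pos'],s['force'])
save(c,'s2')
a=cv2.resize(c['pixels'][230:310,170:290],None,fx=6,fy=6,interpolation=2);cv2.imwrite('pics/s2c.png',a[...,::-1])
E
```

```text
[0.64164528 0.00182086 0.05549165] [-1.62969942 -0.29826012  1.38147749]
[0.64168372 0.00179757 0.05550436] [ 0.11578852 -0.60850455  1.37300944]
```

View pics/s2c.png

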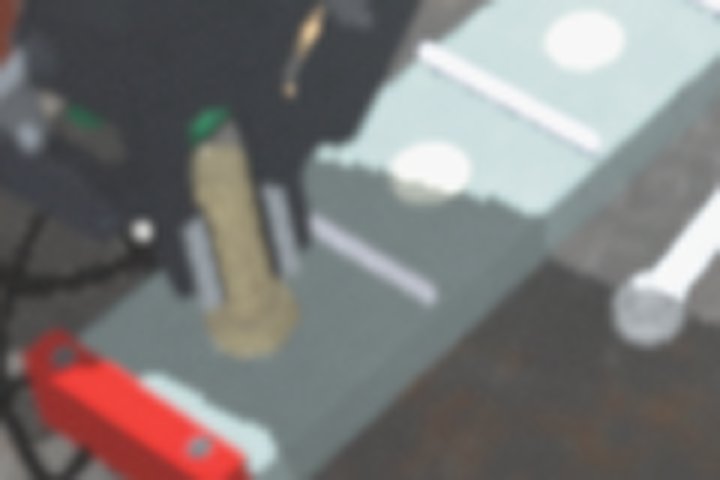

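The bolt stands on the dot, which its head at (255,320) hides, and the contact force is light. I'll release and rise.

Emit:
jog_arm:
  motion:
    - [0.8,[0,0,0],[0,0,0]]
    - [0.72,[0,0,0],[0,0,0]]
    - [0.7,[0,0,0],[0,0,0]]
    - [0.7,[0,0,0],[0,0,0]]
    - [0.7,[0,0,-0.002],[0,0,0]]

```text
time_s: 6.55
tool_pos: [0.6415, 0.0018, 0.0572]
tool_rot: [-180.0, -0.0, 149.6]
force: [0.6, -0.8, 0.3]
opening: 0.0258
grasp_force: 0.0
```

Emit:
jog_arm:
  motion:
    - [0.7,[0,0,-0.02],[0,0,0]]
    - [0.7,[0,0,-0.05],[0,0,0]]
    - [0.7,[0,0,-0.09],[0,0,0]]
    - [0.7,[0,0,-0.13],[0,0,0]]
    - [0.5,[0,0,-0.13],[0,0,0]]

```text
time_s: 7.18
tool_pos: [0.6443, 0.0018, 0.1917]
tool_rot: [179.8, 0.4, 149.6]
force: [-0.0, 0.3, 0.2]
opening: 0.0419
grasp_force: 0.0
```

```bash
python3 - <<'E'
from h import *
s=get_state();print(s['tool_pos'],s['tool_rot'],s['opening'])
go(.4605,-.1515,.15,95)
E
```

```text
[0.64430838 0.00181052 0.19170553] [179.76100603   0.40611632 149.6082859 ] 0.04190802891779699
go [ 0.0813 -0.2254  0.0402] [ 0.4  0.3 54.6] rows 5.1
```

Emit:
jog_arm:
  motion:
    - [0,[0.015,-0.04,0.004],[0,0,10]]
    - [0,[0.03,-0.085,0.01],[0,0,20]]
    - [0,[0.05,-0.135,0.02],[0,0,30]]
    - [0,[0.065,-0.18,0.03],[0,0,40]]
    - [0,[0.081,-0.225,0.04],[0,0,50]]

```text
time_s: 7.8
tool_pos: [0.4561, -0.152, 0.1463]
tool_rot: [-179.9, -0.0, 99.3]
force: [0.1, -0.4, 0.4]
opening: 0.0851
grasp_force: 0.0
```

```bash
python3 - <<'E'
from h import *
c=camera('top');c=camera('top');W=cloud(c)
s=get_state();print(s['tool_pos'],s['tool_rot'],s['opening'])
go(.4605,-.1515,.040,95)
m=(W[...,2]>.05)&(W[...,2]<.1)&(np.hypot(W[...,0]-.64,W[...,1]-.002)<.02)
q=W[m];t=q[q[:,2]>.08];print('bolt',np.round(t.mean(0)*1000,1),len(t))
E
```

```text
[ 0.45197159 -0.15232794  0.14518688] [-1.79591853e+02 -1.27226675e-01  9.92670543e+01] 0.0852286820275416
go [-0.0008  0.0093  0.1051] [-0.4 -0.1  4.3] rows 1.7
bolt [638.4   1.9  89.9] 37
```

Emit:
jog_arm:
  motion:
    - [0,[-0.001,0.005,0.01],[0,0,4]]
    - [0,[-0.001,0.005,0.03],[0,0,4]]
    - [0,[-0.001,0.005,0.05],[0,0,4]]
    - [0,[-0.001,0.005,0.06],[0,0,4]]
    - [0,[-0.001,0.005,0.06],[0,0,4]]

```text
time_s: 8.52
tool_pos: [0.4626, -0.151, 0.0865]
tool_rot: [-179.9, -0.0, 95.6]
force: [-0.1, 0.6, 0.6]
opening: 0.0857
grasp_force: 0.0
```

```bash
python3 - <<'E'
from h import *
s=get_state()
c=camera('wrist');save(c,'w3');W=cloud(c)
print(s['tool_pos'],s['tool_rot'],s['opening'])
go(.4605,-.1515,.038,95)
r=R.from_euler('xyz',s['tool_rot'],degrees=True)
T=r.inv().apply(W.reshape(-1,3)-s['tool_pos']).reshape(W.shape)*1000
m=(abs(T[...,0])<12)&(abs(T[...,1])>40)&(abs(T[...,1])<62)&(T[...,2]<20)
q=T[m];print('tip z tool',np.nanpercentile(q[:,2],[50,90,98]),len(q))
z=W[...,2];m=(z>.034)&(z<.05)&(np.hypot(W[...,0]-.46,W[...,1]+.151)<.032);q=W[m][:,:2]*1000;print('bearing',cv2.minEnclosingCircle(q.astype(np.float32)),q.mean(0),len(q))
E
```

```text
[ 0.46257191 -0.15100636  0.08654844] [-1.79904472e+02 -4.92754501e-02  9.56494688e+01] 0.0857424115351046
go [ 0.     -0.0026  0.0492] [-0.  -0.   0.6] rows 0.8
tip z tool [-52.66816583 -17.20230557  -7.17371914] 13683
bearing ((461.0122985839844, -152.0846710205078), 26.33357810974121) [ 461.013497   -151.04540276] 3448
```

View pics/w3.png

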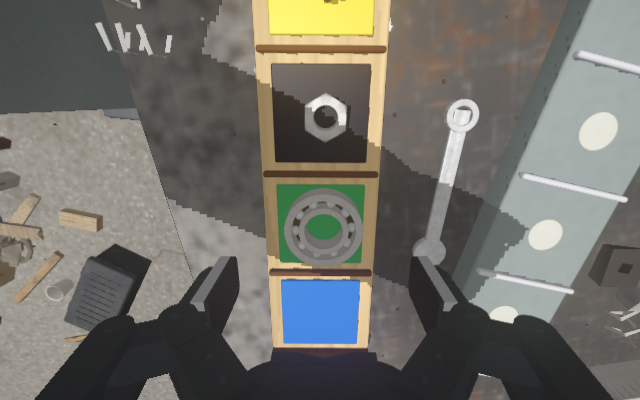

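The wrist view shows the bearing at (322,228) centred between the fingers, with the bright nut at (326,118) and its flats facing left and right. I'll descend and grip.

Emit:
jog_arm:
  motion:
    - [0,[-0.0005,-0.0015,0.012],[0,0,0]]
    - [0,[-0.0005,-0.0015,0.03],[0,0,0]]
    - [0,[-0.0005,-0.0015,0.045],[0,0,0]]
    - [0,[-0.0005,-0.0015,0.0515],[0,0,0]]
    - [0.2,[-0.0005,-0.0015,0.0515],[0,0,0]]

```text
time_s: 9.2
tool_pos: [0.4614, -0.1521, 0.0356]
tool_rot: [-180.0, -0.0, 95.6]
force: [-0.4, -0.7, 0.0]
opening: 0.07
grasp_force: 0.0
```

Emit:
jog_arm:
  motion:
    - [0.4,[0,0,0],[0,0,0]]
    - [0.6,[0,0,0],[0,0,0]]
    - [0.6,[0,0,0],[0,0,0]]
    - [0.6,[0,0,0],[0,0,0]]
    - [0.6,[0,0,0],[0,0,0]]

```text
time_s: 9.82
tool_pos: [0.4621, -0.1523, 0.0367]
tool_rot: [179.9, 0.0, 95.6]
force: [-2.2, 0.3, 6.1]
opening: 0.0496
grasp_force: 41.4
```

Emit:
jog_arm:
  motion:
    - [0.6,[0,0,-0.01],[0,0,0]]
    - [0.6,[0,0,-0.03],[0,0,0]]
    - [0.6,[0,0,-0.06],[0,0,-6]]
    - [0.6,[0,0,-0.09],[0,0,-16]]
    - [0.6,[0,0,-0.1],[0,0,-26]]

```text
time_s: 10.45
tool_pos: [0.4627, -0.1524, 0.138]
tool_rot: [179.9, 0.1, 121.9]
force: [-0.5, 0.4, -2.4]
opening: 0.0497
grasp_force: 42.4
```

```bash
python3 - <<'E'
from h import *
s=get_state()
print(s['tool_pos'],s['tool_rot'],s['opening'],s['force'])
go(.6302,-.0715,.13,180)
E
```

```text
[ 0.46269369 -0.15244115  0.13803112] [1.79876930e+02 1.45415358e-01 1.21938295e+02] 0.049728844165085447 [-0.47962478  0.3917495  -2.42020884]
go [-0.0199  0.1849  0.0085] [  0.    0.2 -58.1] rows 5.4
```

Emit:
jog_arm:
  motion:
    - [0.6,[-0.004,0.035,0],[0,0,-10]]
    - [0.6,[-0.008,0.075,0],[0,0,-20]]
    - [0.6,[-0.012,0.115,0],[0,0,-30]]
    - [0.6,[-0.016,0.155,0],[0,0,-40]]
    - [0.6,[-0.02,0.182,0],[0,0,-50]]

```text
time_s: 11.08
tool_pos: [0.6285, -0.0727, 0.1357]
tool_rot: [180.0, 0.0, 172.0]
force: [-0.1, -1.1, -2.4]
opening: 0.0498
grasp_force: 42.4
```

Emit:
jog_arm:
  motion:
    - [0.6,[0,0,0.01],[0,0,-8]]
    - [0.6,[0,0,0.02],[0,0,-8]]
    - [0.6,[0,0,0.02],[0,0,-8]]
    - [0.6,[0,0,0.02],[0,0,-8]]
    - [0.6,[0,0,0.02],[0,0,-8]]

```text
time_s: 11.7
tool_pos: [0.6272, -0.074, 0.1164]
tool_rot: [-180.0, 0.0, 179.6]
force: [0.2, 0.3, -2.1]
opening: 0.0498
grasp_force: 42.4
```

```bash
python3 - <<'E'
from h import *
c=camera('wrist');W=cloud(c);save(c,'w4')
s=get_state()
print(s['tool_pos'],s['tool_rot'],s['opening'],s['force'])
go(.6302,-.0715,.0345,180)
E
```

```text
[ 0.62725653 -0.073935    0.11641997] [-1.79996052e+02  5.53586594e-02  1.79567072e+02] 0.04955635744087369 [ 0.8998103  -1.09486658 -2.33789054]
go [-0.0028  0.0025  0.0819] [-0.   0.1 -0.4] rows 1.3
```

View pics/w4.png

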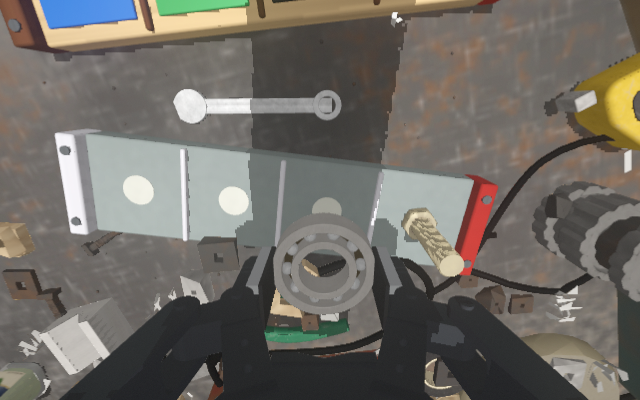

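The wrist view shows the bearing held level at (325,262), the place-2 dot behind it at (327,208), and the bolt upright at (430,240). I'll lower it.

Emit:
jog_arm:
  motion:
    - [0.6,[-0.0028,0.0025,0.015],[0,0,0]]
    - [0.6,[-0.0028,0.0025,0.04],[0,0,0]]
    - [0.6,[-0.0028,0.0025,0.065],[0,0,0]]
    - [0.6,[-0.0028,0.0025,0.077],[0,0,0]]
    - [0.6,[-0.0028,0.0025,0.077],[0,0,0]]

```text
time_s: 12.38
tool_pos: [0.629, -0.071, 0.0375]
tool_rot: [180.0, -0.1, 179.6]
force: [0.1, -0.2, -2.9]
opening: 0.0495
grasp_force: 42.4
```

Emit:
jog_arm:
  motion:
    - [0.6,[0,0,0.001],[0,0,0]]
    - [0.6,[0,0,0.002],[0,0,0]]
    - [0.6,[0,0,0.003],[0,0,0]]
    - [0.6,[0,0,0.004],[0,0,0]]
    - [0.6,[0,0,0.004],[0,0,0]]

```text
time_s: 13.0
tool_pos: [0.6299, -0.0713, 0.0348]
tool_rot: [-180.0, -0.0, 179.6]
force: [-0.2, 0.5, -2.1]
opening: 0.0496
grasp_force: 42.4
```

Emit:
jog_arm:
  motion:
    - [0.6,[0,0,0.0007],[0,0,0]]
    - [0.6,[0,0,0.0014],[0,0,0]]
    - [0.6,[0,0,0.0014],[0,0,0]]
    - [0.6,[0,0,0.0014],[0,0,0]]
    - [0.6,[0,0,0.0014],[0,0,0]]

```text
time_s: 13.62
tool_pos: [0.63, -0.0713, 0.0338]
tool_rot: [-180.0, 0.0, 179.6]
force: [-1.3, -0.6, 3.9]
opening: 0.0497
grasp_force: 43.0
```

Contact at the expected height, so I'll release.

Emit:
jog_arm:
  motion:
    - [0.37,[0,0,0],[0,0,0]]
    - [0.32,[0,0,0],[0,0,0]]
    - [0.3,[0,0,0],[0,0,0]]
    - [0.3,[0,0,0],[0,0,0]]
    - [0.3,[0,0,-0.003],[0,0,0]]

```text
time_s: 14.25
tool_pos: [0.6292, -0.0711, 0.0359]
tool_rot: [180.0, -0.1, 179.6]
force: [0.1, 0.1, 0.1]
opening: 0.06
grasp_force: 0.0
```

Emit:
jog_arm:
  motion:
    - [0.3,[0,0,-0.02],[0,0,0]]
    - [0.3,[0,0,-0.05],[0,0,0]]
    - [0.3,[0,0,-0.09],[0,0,8]]
    - [0.3,[0,0,-0.12],[0,0,18]]
    - [0.3,[0,0,-0.12],[0,0,28]]

```text
time_s: 14.88
tool_pos: [0.6318, -0.0711, 0.161]
tool_rot: [179.8, 0.3, 151.3]
force: [0.4, -0.3, -1.2]
opening: 0.0596
grasp_force: 0.0
```

```bash
python3 - <<'E'
from h import *
s=get_state();print(s['tool_pos'],s['tool_rot'],s['opening'])
go(.4545,-.0795,.11,97)
E
```

```text
[ 0.63181501 -0.07113048  0.16099722] [179.82259872   0.34223763 151.31242492] 0.059573789256347265
go [ 0.1518 -0.0926  0.0498] [ 0.3  0.2 54.3] rows 5.1
```

Emit:
jog_arm:
  motion:
    - [0.3,[0.03,-0.018,0.005],[0,0,10]]
    - [0.3,[0.06,-0.037,0.01],[0,0,20]]
    - [0.3,[0.09,-0.055,0.02],[0,0,30]]
    - [0.3,[0.12,-0.074,0.035],[0,0,40]]
    - [0.3,[0.15,-0.092,0.05],[0,0,50]]

```text
time_s: 15.5
tool_pos: [0.453, -0.0806, 0.107]
tool_rot: [179.9, -0.0, 101.3]
force: [-0.9, -0.4, 0.7]
opening: 0.0598
grasp_force: 0.0
```

Emit:
jog_arm:
  motion:
    - [0.3,[0,0,0.01],[0,0,4]]
    - [0.3,[0,0,0.03],[0,0,4]]
    - [0.3,[0,0,0.03],[0,0,4]]
    - [0.3,[0,0,0.03],[0,0,4]]
    - [0.3,[0,0,0.03],[0,0,4]]

```text
time_s: 16.12
tool_pos: [0.455, -0.0809, 0.0773]
tool_rot: [179.9, 0.0, 97.6]
force: [-0.8, -0.2, 0.0]
opening: 0.0602
grasp_force: 0.0
```

```bash
python3 - <<'E'
from h import *
s=get_state()
c=camera('wrist');save(c,'w5');W=cloud(c)
print(s['tool_pos'],s['tool_rot'],s['opening'])
z=W[...,2];m=(z>.036)&(z<.055)&(np.hypot(W[...,0]-.454,W[...,1]+.079)<.022);q=W[m][:,:2]*1000;print('nut',cv2.minAreaRect(q.astype(np.float32)),len(q))
go(.4545,-.0795,.038,97)
c=camera('top');W=cloud(c);z=W[...,2]
m=(z>.033)&(z<.045)&(np.hypot(W[...,0]-.63,W[...,1]+.071)<.029);q=W[m][:,:2]*1000;print('bearing',cv2.minEnclosingCircle(q.astype(np.float32)),len(q))
m=(z>.08)&(np.hypot(W[...,0]-.64,W[...,1]-.002)<.02);print('bolt',np.round(W[m].mean(0)*1000,1))
E
```

```text
[ 0.45495526 -0.0809245   0.07730306] [1.79914818e+02 2.18071123e-02 9.76190136e+01] 0.060217982906237796
nut ((455.28668212890625, -79.49889373779297), (23.51371955871582, 26.743690490722656), 6.84567928314209) 1080
go [ 0.0015 -0.0003  0.0392] [0.1 0.  0.6] rows 0.6
bearing ((626.2421264648438, -70.52190399169922), 25.976306915283203) 245
bolt [636.8   2.1  89.2]
```

Emit:
jog_arm:
  motion:
    - [0.3,[0.0015,0,0.01],[0,0,0.6]]
    - [0.3,[0.0015,0,0.025],[0,0,0.6]]
    - [0.3,[0.0015,0,0.036],[0,0,0.6]]
    - [0.3,[0.0015,0,0.039],[0,0,0.6]]
    - [0.4,[0.0015,0,0.039],[0,0,0.6]]

```text
time_s: 16.85
tool_pos: [0.4539, -0.0793, 0.0372]
tool_rot: [-180.0, -0.0, 97.0]
force: [-0.6, -0.2, 1.3]
opening: 0.051
grasp_force: 0.0
```

Emit:
jog_arm:
  motion:
    - [0.6,[0,0,0],[0,0,0]]
    - [0.9,[0,0,0],[0,0,0]]
    - [0.9,[0,0,0],[0,0,0]]
    - [0.9,[0,0,0],[0,0,0]]
    - [0.9,[0,0,0],[0,0,0]]

```text
time_s: 17.48
tool_pos: [0.4547, -0.0795, 0.038]
tool_rot: [179.9, 0.0, 97.0]
force: [-0.5, 0.3, 6.3]
opening: 0.0232
grasp_force: 39.7
```

Emit:
jog_arm:
  motion:
    - [0.9,[0,0,-0.01],[0,0,0]]
    - [0.9,[0,0,-0.03],[0,0,0]]
    - [0.9,[0,0,-0.06],[0,0,-8]]
    - [0.9,[0,0,-0.09],[0,0,-18]]
    - [0.9,[0,0,-0.09],[0,0,-28]]

```text
time_s: 18.1
tool_pos: [0.4557, -0.0797, 0.13]
tool_rot: [179.8, 0.2, 125.3]
force: [0.9, 0.3, -1.7]
opening: 0.0229
grasp_force: 39.3
```

```bash
python3 - <<'E'
from h import *
s=get_state()
print(s['tool_pos'],s['tool_rot'],s['opening'],s['force'])
go(.621,-.146,.13,180)
E
```

```text
[ 0.45574108 -0.07971708  0.12999192] [179.81059448   0.1936645  125.33680084] 0.02286719249790529 [ 0.94511899  0.25791371 -1.71240181]
go [-0.1497  0.0965  0.0008] [  0.1   0.3 -54.7] rows 5.1
```

Emit:
jog_arm:
  motion:
    - [0.9,[-0.03,0.018,0],[0,0,-10]]
    - [0.9,[-0.06,0.038,0],[0,0,-20]]
    - [0.9,[-0.09,0.058,0],[0,0,-30]]
    - [0.9,[-0.12,0.078,0],[0,0,-40]]
    - [0.9,[-0.15,0.0965,0],[0,0,-50]]

```text
time_s: 18.73
tool_pos: [0.6197, -0.1472, 0.1274]
tool_rot: [180.0, -0.0, 175.3]
force: [0.5, 0.4, -0.8]
opening: 0.0226
grasp_force: 39.3
```

Emit:
jog_arm:
  motion:
    - [0.9,[0,0,0.01],[0,0,-4.5]]
    - [0.9,[0,0,0.02],[0,0,-4.5]]
    - [0.9,[0,0,0.02],[0,0,-4.5]]
    - [0.9,[0,0,0.02],[0,0,-4.5]]
    - [0.9,[0,0,0.02],[0,0,-4.5]]

```text
time_s: 19.35
tool_pos: [0.6192, -0.1468, 0.108]
tool_rot: [-180.0, 0.0, 179.5]
force: [-0.2, 0.4, -0.9]
opening: 0.0229
grasp_force: 39.3
```

```bash
python3 - <<'E'
from h import *
c=camera('wrist');W=cloud(c);save(c,'w6')
s=get_state()
print(s['tool_pos'],s['tool_rot'],s['opening'],s['force'])
go(.621,-.146,.035,180)
z=W[...,2]
m=(z>.033)&(z<.045)&(np.hypot(W[...,0]-.63,W[...,1]+.071)<.029);q=W[m][:,:2]*1000;print('bearing',cv2.minEnclosingCircle(q.astype(np.float32)),len(q))
p=c['pixels'];m=(p.min(-1)>150)&(abs(z-.022)<.006)&(W[...,0]>.58)&(W[...,0]<.66)
k,l,st,ce=cv2.connectedComponentsWithStats(m.astype(np.uint8))
for i in range(1,k):
    if st[i,4]>100: print(np.round(ce[i]),st[i,4],np.round(W[l==i].mean(0)*1000,1),np.round(np.ptp(W[l==i],0)*1000))
E
```

```text
[ 0.61923009 -0.14684311  0.10801997] [-1.79989343e+02  4.78726611e-02  1.79500824e+02] 0.02288087337784464 [ 0.45833189  0.36093184 -1.24407311]
go [-0.0017  0.0009  0.073 ] [-0.   0.  -0.5] rows 1.2
bearing ((628.0122680664062, -72.25341033935547), 26.33664321899414) 2504
[221. 200.] 6386 [ 610.2 -226.9   22.1] [71. 75.  5.]
[494. 210.] 6690 [620.  -14.1  22. ] [ 70. 133.   9.]
[325. 212.] 492 [ 620.1 -146.4   22.4] [22. 23.  4.]
[421. 225.] 472 [631.5 -70.   22.3] [20. 20.  5.]
```

View pics/w6.png

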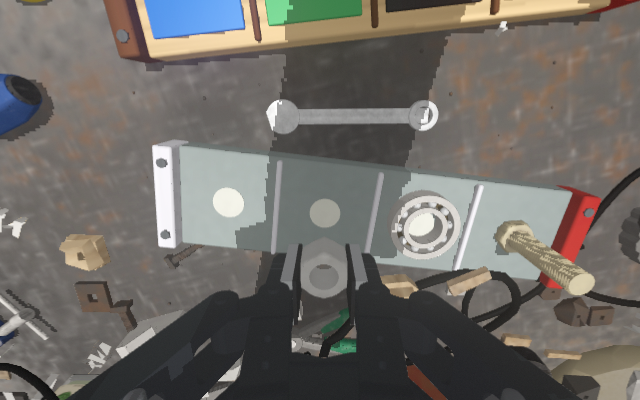

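The wrist view shows the nut held at (324,276), the place-3 dot at (325,212), the bearing on its dot at (425,224) and the bolt standing. I'll lower it.

Emit:
jog_arm:
  motion:
    - [0.9,[-0.0015,0.0005,0.015],[0,0,0]]
    - [0.9,[-0.0015,0.0005,0.04],[0,0,0]]
    - [0.9,[-0.0015,0.0005,0.06],[0,0,0]]
    - [0.9,[-0.0015,0.0005,0.069],[0,0,0]]
    - [0.9,[-0.0015,0.0005,0.069],[0,0,0]]

```text
time_s: 20.02
tool_pos: [0.6199, -0.1462, 0.0374]
tool_rot: [180.0, -0.1, 179.5]
force: [0.3, -0.5, -1.5]
opening: 0.0227
grasp_force: 39.3
```

Emit:
jog_arm:
  motion:
    - [0.9,[0,0,0.001],[0,0,0]]
    - [0.9,[0,0,0.002],[0,0,0]]
    - [0.9,[0,0,0.003],[0,0,0]]
    - [0.9,[0,0,0.003],[0,0,0]]
    - [0.9,[0,0,0.003],[0,0,0]]

```text
time_s: 20.65
tool_pos: [0.6206, -0.1464, 0.0355]
tool_rot: [-180.0, 0.0, 179.5]
force: [0.3, -0.3, -0.3]
opening: 0.0229
grasp_force: 39.3
```

Emit:
jog_arm:
  motion:
    - [0.9,[0,0,0.0007],[0,0,0]]
    - [0.9,[0,0,0.0014],[0,0,0]]
    - [0.9,[0,0,0.0014],[0,0,0]]
    - [0.9,[0,0,0.0014],[0,0,0]]
    - [0.9,[0,0,0.0014],[0,0,0]]

```text
time_s: 21.28
tool_pos: [0.6207, -0.1464, 0.0351]
tool_rot: [-180.0, 0.0, 179.5]
force: [-2.4, 0.4, 5.4]
opening: 0.0233
grasp_force: 40.1
```

Contact. I'll release to about 34 mm, rise and go to the rusty nut.

Emit:
jog_arm:
  motion:
    - [0.68,[0,0,0],[0,0,0]]
    - [0.62,[0,0,0],[0,0,0]]
    - [0.6,[0,0,0],[0,0,0]]
    - [0.6,[0,0,0],[0,0,0]]
    - [0.6,[0,0,-0.003],[0,0,0]]

```text
time_s: 21.9
tool_pos: [0.6203, -0.1463, 0.0368]
tool_rot: [180.0, -0.0, 179.5]
force: [-1.1, -0.1, 0.2]
opening: 0.0342
grasp_force: 0.0
```

Emit:
jog_arm:
  motion:
    - [0.6,[0,0,-0.02],[0,0,0]]
    - [0.6,[0,0,-0.05],[0,0,0]]
    - [0.6,[0,0,-0.09],[0,0,8]]
    - [0.4,[0,0,-0.1],[0,0,18]]
    - [0.3,[0,0,-0.1],[0,0,28]]

```text
time_s: 22.52
tool_pos: [0.6218, -0.1467, 0.1391]
tool_rot: [179.9, 0.2, 151.2]
force: [-0.0, 0.9, 0.3]
opening: 0.0601
grasp_force: 0.0
```

```bash
python3 - <<'E'
from h import *
s=get_state();print(s['tool_pos'],s['tool_rot'],s['opening'])
go(.4475,-.0025,.11,97)
E
```

```text
[ 0.62178241 -0.14667507  0.13908463] [179.94465393   0.20122609 151.17910541] 0.06012613779548764
go [0.2223 0.0423 0.0283] [ 0.1  0.2 54.2] rows 5.1
```

Emit:
jog_arm:
  motion:
    - [0.3,[0.044,0.008,0.0],[0,0,10]]
    - [0.3,[0.089,0.017,0.005],[0,0,20]]
    - [0.3,[0.133,0.025,0.01],[0,0,30]]
    - [0.3,[0.178,0.034,0.02],[0,0,40]]
    - [0.3,[0.221,0.042,0.028],[0,0,50]]

```text
time_s: 23.15
tool_pos: [0.4452, -0.0032, 0.109]
tool_rot: [180.0, -0.0, 101.2]
force: [0.0, -0.2, 0.2]
opening: 0.0593
grasp_force: 0.0
```

Emit:
jog_arm:
  motion:
    - [0.3,[0,0,0.01],[0,0,4]]
    - [0.3,[0,0,0.03],[0,0,4]]
    - [0.3,[0,0,0.03],[0,0,4]]
    - [0.3,[0,0,0.03],[0,0,4]]
    - [0.3,[0,0,0.03],[0,0,4]]

```text
time_s: 23.78
tool_pos: [0.4472, -0.0042, 0.0797]
tool_rot: [179.9, 0.0, 97.5]
force: [0.3, 0.8, 0.3]
opening: 0.0594
grasp_force: 0.0
```

```bash
python3 - <<'E'
from h import *
s=get_state()
c=camera('wrist');save(c,'w7');W=cloud(c)
print(s['tool_pos'],s['tool_rot'],s['opening'])
z=W[...,2];m=(z>.038)&(z<.065)&(np.hypot(W[...,0]-.4475,W[...,1]+.0025)<.025);q=W[m][:,:2]*1000;print('nut',cv2.minAreaRect(q.astype(np.float32)),len(q))
go(.4475,-.0025,.039,97)
E
```

```text
[ 0.44717138 -0.004156    0.07972593] [1.79919609e+02 9.33926256e-03 9.74999679e+01] 0.05939196510113403
nut ((448.1787414550781, -1.8186397552490234), (33.553077697753906, 30.20518684387207), 35.68627166748047) 1783
go [0.0016 0.0005 0.0407] [0.1 0.  0.5] rows 0.7
```

Emit:
jog_arm:
  motion:
    - [0.3,[0.002,0.001,0.01],[0,0,1]]
    - [0.3,[0.002,0.001,0.025],[0,0,1]]
    - [0.3,[0.002,0.001,0.037],[0,0,1]]
    - [0.3,[0.002,0.001,0.041],[0,0,1]]
    - [0.4,[0.002,0.001,0.041],[0,0,1]]

```text
time_s: 24.45
tool_pos: [0.4469, -0.002, 0.0377]
tool_rot: [-180.0, -0.0, 96.5]
force: [-0.0, -0.3, 0.1]
opening: 0.0513
grasp_force: 0.0
```

Emit:
jog_arm:
  motion:
    - [0.6,[0,0,0],[0,0,0]]
    - [0.9,[0,0,0],[0,0,0]]
    - [0.9,[0,0,0],[0,0,0]]
    - [0.9,[0,0,0],[0,0,0]]
    - [0.9,[0,0,0],[0,0,0]]

```text
time_s: 25.08
tool_pos: [0.4478, -0.0019, 0.0386]
tool_rot: [179.9, 0.0, 96.5]
force: [0.6, 0.4, 5.6]
opening: 0.029
grasp_force: 40.2
```

Emit:
jog_arm:
  motion:
    - [0.9,[0,0,-0.01],[0,0,0]]
    - [0.9,[0,0,-0.03],[0,0,0]]
    - [0.9,[0,0,-0.06],[0,0,0]]
    - [0.9,[0,0,-0.09],[0,0,0]]
    - [0.9,[0,0,-0.09],[0,0,0]]

```text
time_s: 25.7
tool_pos: [0.4488, -0.002, 0.1301]
tool_rot: [179.7, 0.0, 96.5]
force: [1.3, -0.1, -2.1]
opening: 0.0289
grasp_force: 39.9
```

```bash
python3 - <<'E'
from h import *
s=get_state()
print(s['tool_pos'],s['tool_rot'],s['opening'],s['force'])
go(.611,-.2205,.13,90)
E
```

```text
[ 0.44875549 -0.00195667  0.13010837] [1.79744266e+02 2.95583244e-02 9.65076263e+01] 0.028900725646691702 [ 1.29849187 -0.08471101 -2.05843781]
go [-0.2355  0.1364  0.0008] [0.3 0.  6.5] rows 4.4
```

Emit:
jog_arm:
  motion:
    - [0.9,[-0.04,0.025,0],[0,0,2]]
    - [0.9,[-0.09,0.053,0],[0,0,4]]
    - [0.9,[-0.14,0.082,0],[0,0,6]]
    - [0.9,[-0.19,0.11,0],[0,0,6]]
    - [0.9,[-0.2355,0.1365,0],[0,0,6]]

```text
time_s: 26.32
tool_pos: [0.6094, -0.2219, 0.1262]
tool_rot: [-179.9, -0.1, 90.5]
force: [0.9, -0.8, -1.5]
opening: 0.0291
grasp_force: 39.8
```

Emit:
jog_arm:
  motion:
    - [0.9,[0,0,0.01],[0,0,0]]
    - [0.9,[0,0,0.03],[0,0,0]]
    - [0.9,[0,0,0.05],[0,0,0]]
    - [0.9,[0,0,0.05],[0,0,0]]
    - [0.9,[0,0,0.05],[0,0,0]]

```text
time_s: 26.95
tool_pos: [0.6089, -0.2198, 0.0779]
tool_rot: [-179.9, -0.0, 90.5]
force: [0.2, -0.8, -0.7]
opening: 0.0287
grasp_force: 40.1
```

```bash
python3 - <<'E'
from h import *
s=get_state()
print(s['tool_pos'],s['tool_rot'],s['opening'],s['force'])
go(.611,-.2205,.0356,90)
E
```

```text
[ 0.60890621 -0.21984041  0.07789092] [-1.79944651e+02 -2.61069057e-02  9.05368230e+01] 0.028732889222439415 [ 0.23581829 -0.75443585 -0.72818412]
go [-0.0007  0.0021  0.0423] [-0.1 -0.   0.5] rows 0.7
```

Emit:
jog_arm:
  motion:
    - [0.9,[-0.0005,0.001,0.015],[0,0,0]]
    - [0.9,[-0.0005,0.001,0.03],[0,0,0]]
    - [0.9,[-0.0005,0.001,0.038],[0,0,0]]
    - [0.9,[-0.0005,0.001,0.0385],[0,0,0]]
    - [0.9,[-0.0005,0.001,0.0385],[0,0,0]]

```text
time_s: 27.58
tool_pos: [0.6107, -0.2211, 0.0396]
tool_rot: [180.0, 0.0, 90.5]
force: [0.2, 0.0, -1.4]
opening: 0.0289
grasp_force: 40.1
```

Emit:
jog_arm:
  motion:
    - [0.9,[0,0,0.001],[0,0,0]]
    - [0.9,[0,0,0.002],[0,0,0]]
    - [0.9,[0,0,0.003],[0,0,0]]
    - [0.9,[0,0,0.003],[0,0,0]]
    - [0.9,[0,0,0.003],[0,0,0]]

```text
time_s: 28.2
tool_pos: [0.6104, -0.2209, 0.0365]
tool_rot: [-180.0, 0.0, 90.5]
force: [-0.2, 0.4, -1.6]
opening: 0.0289
grasp_force: 40.1
```

Emit:
jog_arm:
  motion:
    - [0.9,[0,0,0.0007],[0,0,0]]
    - [0.9,[0,0,0.0014],[0,0,0]]
    - [0.9,[0,0,0.0014],[0,0,0]]
    - [0.9,[0,0,0.0014],[0,0,0]]
    - [0.9,[0,0,0.0014],[0,0,0]]

```text
time_s: 28.82
tool_pos: [0.6105, -0.221, 0.0356]
tool_rot: [180.0, 0.0, 90.5]
force: [-2.4, 1.4, 5.8]
opening: 0.029
grasp_force: 40.8
```

Contact. I'll release, rise, retreat and check.

Emit:
jog_arm:
  motion:
    - [0.6,[0,0,0],[0,0,0]]
    - [0.53,[0,0,0],[0,0,0]]
    - [0.5,[0,0,0],[0,0,0]]
    - [0.5,[0,0,0],[0,0,0]]
    - [0.5,[0,0,-0.003],[0,0,0]]

```text
time_s: 29.45
tool_pos: [0.6102, -0.2209, 0.0379]
tool_rot: [-180.0, -0.0, 90.5]
force: [-0.3, 0.4, 0.4]
opening: 0.0428
grasp_force: 0.0
```

Emit:
jog_arm:
  motion:
    - [0.5,[0,0,-0.02],[0,0,0]]
    - [0.5,[0,0,-0.06],[0,0,0]]
    - [0.5,[0,0,-0.12],[0,0,0]]
    - [0.5,[0,0,-0.18],[0,0,0]]
    - [0.5,[0,0,-0.18],[0,0,0]]

```text
time_s: 30.08
tool_pos: [0.6139, -0.2222, 0.225]
tool_rot: [179.3, 0.2, 90.5]
force: [0.5, -0.4, -0.5]
opening: 0.0427
grasp_force: 0.0
```

Emit:
jog_arm:
  motion:
    - [0.5,[0,-0.05,0],[0,0,0]]
    - [0.5,[0,-0.1,0],[0,0,0]]
    - [0.5,[0,-0.15,0],[0,0,0]]
    - [0.5,[0,-0.15,0],[0,0,0]]
    - [0.5,[0,-0.15,0],[0,0,0]]

```text
time_s: 30.7
tool_pos: [0.4609, -0.2225, 0.218]
tool_rot: [179.9, 0.0, 90.5]
force: [0.8, -0.2, 1.0]
opening: 0.0427
grasp_force: 0.0
```

```bash
python3 - <<'E'
from h import *
for n in['top','side','wrist']:
    c=camera(n);W=cloud(c);save(c,'f_'+n);z=W[...,2]
    print(n)
    for t,d,r,zl,zh in(('bolt',(.64,.002),.018,.08,.1),('bear',(.63,-.0712),.029,.033,.045),('bn',(.621,-.146),.017,.036,.05),('rn',(.611,-.2205),.024,.041,.055)):
        m=(z>zl)&(z<zh)&(np.hypot(W[...,0]-d[0],W[...,1]-d[1])<r);q=W[m]*1000
        if len(q)>3: print(t,np.round(cv2.minEnclosingCircle(q[:,:2].astype(np.float32))[0],1),'zmax',round(q[:,2].max()),len(q))
c=np.hstack([cv2.resize(cv2.imread('pics/f_wrist.png'),(480,300)),cv2.resize(cv2.imread('pics/f_side.png')[150:350,150:450],(320,300))]);cv2.imwrite('pics/f.png',c)
E
```

```text
top
bolt [637.5   2.5] zmax 95 48
side
bolt [639.4   3.2] zmax 95 96
bear [628.3 -71.7] zmax 42 397
bn [ 621.  -147.1] zmax 44 104
rn [ 611.7 -219.7] zmax 50 127
wrist
bear [628.4 -72.5] zmax 39 1706
bn [ 620.1 -146.8] zmax 43 426
rn [ 609.5 -221.2] zmax 48 539
```

View pics/f.png

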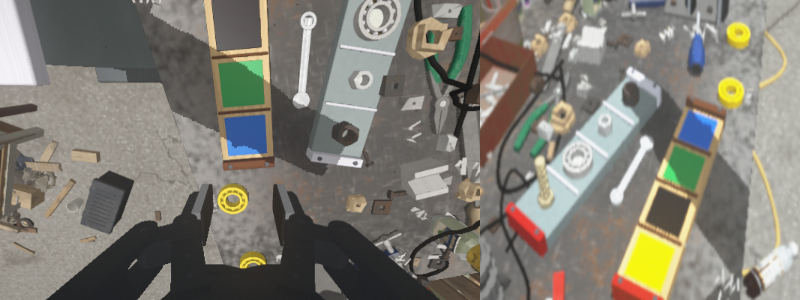

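In the grey rack from its red end, the side view on the right shows the bolt (542,185), bearing (578,157), bright nut (604,123) and rusty nut (630,92). All are upright and within about 3 mm of their dots, and the strip rack is empty.

```bash
python3 -c "
from h import *
print(hand_in())"
```

```text
the job is handed in; nothing more can be done
None
```

I handed in the job: from its red end, the grey rack now holds bolt, bearing, bright nut and rusty nut, each released the same side up within about 3 mm of its dot by the last camera check, with about 31 s on the robot's clock; the hand-in returned no verdict.

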